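# Lock the straightedge stop with the hex key

### The arm

A 6-joint arm with a two-finger parallel gripper is mounted at the origin on a cart in front of the work surface, level with it; the furniture and walls round the work are solid. World frame = base frame: x ahead of the robot, y to its left, z up, the work surface at z = 0. Lengths are in m, angles in rad, forces in N, time in s.
With the tool pointing down it reaches from about 0.425 to 0.95 m from the base axis. Payload 14.7 kg.
Tool frame: the origin (TCP) lies where the fingers leave the gripper's body, on its centre line; the fingertips stand 73 mm ahead of it and the grasp point (between the pads) lies 54 mm ahead of it; z points along the fingers, y is the direction in which the jaws open and shut (so a half turn about z gives the same grasp; the last joint's range is limited). The gripper opens to 85 mm and grips with 20 to 120 N. Pads are 22 mm wide; open, the fingers measure 114 mm over their backs; the gripper's body (76 mm by 85 mm) begins 54 mm behind the grasp point. The pads swing forward as they close: fully open they stand 13 mm farther back than shut.
Start: joints at [1.164, 0.48, 1.596, -0, 1.065, -0.047], TCP at [0.229, 0.608, 0.304] pointing down, gripper open.
Joint ranges: [-2.75, 2.75], [-0.82, 2.05], [0.23, 2.67], [-1.56, 4.7], [0.09, 2.69], [-2.92, 2.92]. Speed limits (rad/s): [1.89, 1.89, 2.39, 3.01, 3.01, 3.01].

### API

Orientations are given as a rotation vector (axis times angle).
In Python, from station import robot, cams, ticket, recognise, tip_of gives the robot as it stands. The module is installed in compiled form; this text tells all that it offers.
- The arm moves only by the tool move_arm, never from a script. Its argument "deltas" is a list that holds one entry, the list of rows, each a list of 5 numbers: the opening, from 0 (shut) to 1 (fully open), then the shift along the tool's x, y, z each as a share of 120 mm, from -1 to 1, then the turn about the tool's z as a share of 2 rad, from -1 to 1. In form: [[[fingers, x, y, z, roll], ...]]. A call has exactly 8 rows; each row shifts and turns the pose as measured when the row begins, along the tool's axes as they then stand; what a row does not reach is not made up. A row lasts 1/8 s, in which the tool goes at most 62.5 mm and 10.7 degrees, less where a joint would pass 70% of its speed; a pose out of reach is approached as far as the arm can. A call with a number of a shift or a turn outside -1 to 1 is refused whole. A call with a gripper value outside its range is refused whole. The fingers move at their own pace and stop on an object; "newtons" is the grip in N (left out, the last holds). Time passes only in rows, so rows that do not move let the fingers close, or fill a call up. It gives the time, the measured TCP pose, the force and the opening at its end, in the units of the state.
- robot.read_state(): the state, without advancing time (a new reading comes with each control period).
- cams.read_camera(name): name is "scene" or "top" or "wrist"; returns a dict with "image" (420x560x3 uint8, red, green, blue), "camera_matrix" (3x3 intrinsics, pixels), "extrinsics" (4x4, takes a point from camera to world coordinates); the wrist camera has in their place "mount" (4x4, takes a point from camera to tool coordinates, whose origin is the TCP and whose axes are the flange's). Camera axes: x right, y down, z forward; pixel columns grow to the right and rows downward; lengths in m; the calibration is good to about 2 mm. The wrist camera is an equidistant fisheye: a pixel r from the principal point sees the ray r / f radians off the axis. A picture is of the moment at which its call begins: read the wrist's pose just before it. There is no depth.
- ticket.finish_job(): hands the job in, once; it reports no verdict.
Trained networks look in a picture, given as the dict that the camera call returned (one of the last four; its "shot" number tells which), for a name from the list of things; names that differ only in an ending like _2 or _b are one class to them, and where a whole thing is asked for, a point or a joint stands for the part that bears it (a point fixed in the world has none). Each returns a list of dicts, best first, with "conf" (0 to 1); they miss things now and then, are a little off and sometimes report something else, mostly with a low value. They report only what shows in the picture. A call takes as long as a camera call.
- recognise(name, picture): "location" ([x, y, z] in m, in world coordinates, good to about 4 mm: the middle of the surface that is visible of it).
- tip_of(name, picture): "location" ([x, y, z] in m, in world coordinates, good to about 4 mm: a listed point, or the origin of a listed thing).
The state is a dict: "time_s": time; "joints": joint angles; "dq": joint speeds; "joint_efforts": joint torques, N m; "eef_pos": TCP position; "ee_rot": TCP orientation; "force": force on the tool from outside, world axes, zero at the start; "ft_torque": the same for the moment, N m; "width": opening from 0.0 (shut) to 1.0 (fully open).
Only numpy, scipy, OpenCV 4.12 (cv2) and the standard library are available. Lean on these libraries where they do the work, as an engineer would, in place of code of your own. Each camera call takes 0.05 s, during which the arm holds its last target.

### The job

Lock the straightedge stop on the bench: lift the T-handled hex key out of its wooden stand, lower it into the deep bore of the clamp block, and feel for the hidden hexagon socket by turning the key under light pressure until it drops fully home. Then tighten the screw clockwise until it comes up against its stop, and leave the key standing upright, fully seated in the screw. Feel your way gently, pressing only lightly until the key is home (a kilogram's weight is plenty) and not wrenching it against the stop, and leave the bottle, the marker and the glass nugget where they are.

Things in the scene. Friction and masses are not known exactly. Their poses are not given: they have to be found in the camera images.
- key_grip (a point): Centre of the crossbar of the steel T-handled hex key (loose, 0.12 to 0.2 kg), which starts upright in the stand at any yaw. The crossbar is 64 mm long (this point's y axis), 14 mm wide (x) and 20 mm high (z, up); the shank hangs below its middle.
- key_tip (a point): Middle of the key's flat tip, 86 mm below key_grip; z up along the shank. The shank is a hexagon 17 mm across flats, 19.6 mm across corners, with flats facing +x and -x; its last 4.5 mm are turned to a round pilot, 17 mm wide, tapering to 11 mm over the last 3 mm. The tip starts on the stand bore's floor, 10 mm above the bench.
- bore_mouth (a point): Centre of the mouth of the 23 mm round bore in the top of the fixed aluminium clamp block, 64 mm above the bench; z up. The screw's top lies 26 mm down the bore; in it is a hexagon socket, 17.6 mm across flats, 18 mm deep, whose turn is unknown. The key's round pilot enters at any turn, 4.5 mm deep; the key drops on only with flats matched to about 4 degrees (every 60 degrees).
- socket_floor (a point): Centre of the floor of the screw's socket, 44 mm below bore_mouth on the same axis, fixed to the block. The fully seated key's tip rests here; its key_grip is then 42 mm above the bore's mouth.
- key_stand: Fixed wooden stand, 56 x 56 x 45 mm on a 66 mm foot 6 mm high, with an upright round bore 23 mm wide and 35 mm deep; origin at the centre of its underside.
- hex_key: The whole key; origin at the middle of its tip, z up along the shank, crossbar along y. About 5 N of push is plenty to find the socket; until it is home over 25 N in all on block and screw is too much. Turning: the forces on the six flats add up, about 25 N at 0.1 N m; over 80 N in all is too much. A key that catches half-way is a few degrees off: lift it a little and turn on.
- stop: The fixed clamp block, 84 (x) x 60 (y) x 64 mm high, with a low bolted foot at each x end, to 65 mm out, and a flat steel bar 200 x 30 x 10 mm through it along y on the bench; origin at the centre of its underside, bore along z over the origin.
- screw (a joint): Tightening angle of the screw in rad: grows clockwise seen from above; starts anywhere from 0 to 0.35, stops hard at 1.0 (tight), and could be backed off to -1.2. It turns under about 0.1 N m and stays where it is left. The socket's hexagon has no fixed relation to this angle; seated, the key has about 4 degrees of play either way before it drives the screw.
- flux_bottle: Bystander: cream bottle with red cap, 48 x 48 x 103 mm, standing; origin at its underside.
- marker: Bystander: felt marker lying, 124 mm long, 14 mm thick; origin at its underside.
- nugget: Bystander: blue glass nugget, 24 mm across, 9 mm high; origin at its underside.

How it is judged:
By the outcome, as a careful person would: the job done as asked, in the order asked, and still so for the second after the job is handed in, with the robot touching nothing.
It also fails if it takes over 67 s, if anything falls off the work surface, if the arm or the gripper's body presses on something with over 40 N, if the wrist force passes 120 N, or if a joint passes its speed limit or range.

## Working session

There is one attempt and no reset: what is moved stays moved. The work goes in short steps, Python scripts to look and compute and a tool call to move; the robot and the scene stay as the last step left them, time stands still between calls to the robot, and variables do not carry over. Pictures are saved under pics/ and viewed, and the job is handed in when it is done.

Besides the shell and the picture viewer there is one more tool, called after "Emit:" in YAML: its name, and indented under it one key for each argument. move_arm: Moves the arm, as the interface text tells. Shift numbers are shares of 120 mm and turn numbers shares of 2 rad, none past 1 either way. Its arguments: {"type":"object","properties":{"deltas":{"type":"array"},"newtons":{"type":"number"}},"required":["deltas"]}

```bash
mkdir -p pics; python3 - <<'E'
from station import robot,cams,recognise,tip_of
import cv2,numpy as np
s=robot.read_state(); print({k:np.round(v,3) for k,v in s.items()})
for n in ["scene","top","wrist"]:
    p=cams.read_camera(n); cv2.imwrite(f"pics/a_{n}.png",p["image"][:,:,::-1])
    print(n,np.round(p["camera_matrix"],1).tolist(),np.round(p.get("extrinsics",p.get("mount")),3).tolist())
    for q in ["key_grip","key_tip","bore_mouth","key_stand","stop","flux_bottle","marker","nugget","hex_key"]:
        r=tip_of(q,p)[:2]; print(q,[(np.round(d["location"],4).tolist(),round(d["conf"],2)) for d in r])
E
```

```text
{'time_s': np.float64(0.0), 'joints': array([ 1.164,  0.481,  1.597, -0.   ,  1.065, -0.047]), 'dq': array([-0.001, -0.001,  0.   ,  0.   , -0.001, -0.002]), 'joint_efforts': array([ 2.0000e-03, -9.5064e+01, -4.3018e+01,  0.0000e+00,  1.2000e-02,
       -0.0000e+00]), 'eef_pos': array([0.229, 0.608, 0.303]), 'ee_rot': array([-5.620e-01, -3.091e+00,  2.000e-03]), 'force': array([-0.198,  0.193,  0.322]), 'ft_torque': array([ 0.001, -0.042, -0.032]), 'width': np.float64(0.994)}
scene [[462.7, 0.0, 280.3], [0.0, 462.7, 210.9], [0.0, 0.0, 1.0]] [[0.851, -0.319, 0.416, 0.045], [-0.524, -0.487, 0.699, -0.762], [-0.021, -0.813, -0.582, 0.687], [0.0, 0.0, 0.0, 1.0]]
key_grip [([0.5586, 0.1206, 0.0963], 0.74), ([0.5547, 0.121, 0.0012], 0.64)]
key_tip [([0.5557, 0.1209, 0.0135], 0.77)]
bore_mouth [([0.5585, -0.1248, 0.0646], 0.79)]
key_stand [([0.5524, 0.1218, 0.0038], 0.79)]
stop [([0.4397, -0.0563, 0.0015], 0.62), ([0.5581, -0.1271, 0.0012], 0.6)]
flux_bottle [([0.3676, 0.2044, 0.004], 0.78)]
marker [([0.3844, -0.2289, -0.0004], 0.76)]
nugget [([0.4418, -0.0604, 0.0033], 0.5)]
hex_key [([0.5
[... 487 characters left out ...]
]
stop [([0.559, -0.1224, -0.0005], 0.78)]
flux_bottle [([0.3701, 0.2076, -0.0009], 0.58), ([0.4428, -0.0579, 0.0014], 0.53)]
marker [([0.3836, -0.2273, -0.001], 0.87), ([0.5578, -0.1286, 0.0209], 0.68)]
nugget [([0.4412, -0.0582, 0.0005], 0.42)]
hex_key [([0.5577, 0.1202, 0.0106], 0.68), ([0.5555, 0.1191, 0.0108], 0.26)]
wrist [[325.2, 0.0, 277.1], [0.0, 325.2, 204.6], [0.0, 0.0, 1.0]] [[0.001, -0.946, -0.323, 0.084], [1.0, 0.001, 0.001, 0.0], [-0.001, -0.323, 0.946, -0.07], [0.0, 0.0, 0.0, 1.0]]
key_grip []
key_tip [([0.5563, 0.12, 0.0106], 0.42)]
bore_mouth []
key_stand [([0.5562, 0.1195, 0.0025], 0.61)]
stop []
flux_bottle []
marker []
nugget []
hex_key [([0.5607, 0.1201, 0.0144], 0.57)]
```

```bash
python3 -c "
import cv2
for n in ['top','scene']:
    i=cv2.imread(f'pics/a_{n}.png'); cv2.imwrite(f'pics/a_{n}_b.png',cv2.resize(i,(784,588)))
"
```

```text
(no output)
```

View pics/a_top.png

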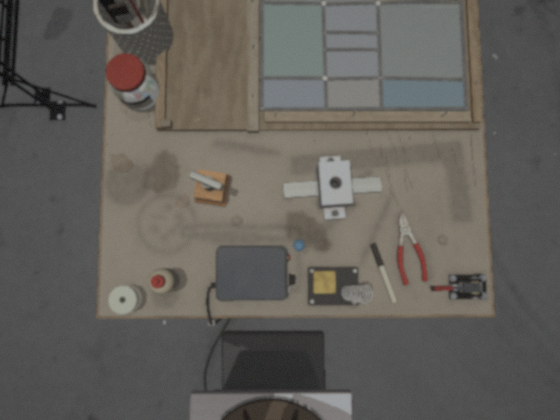

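View pics/a_scene.png

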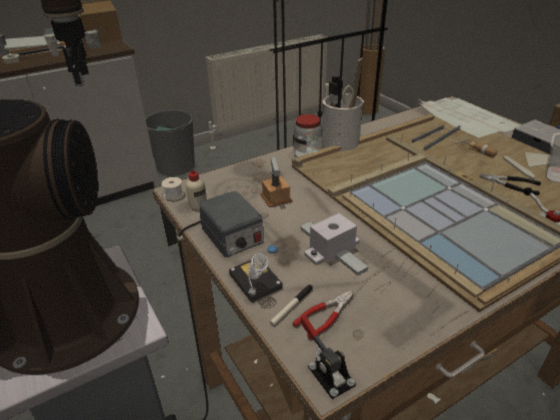

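View pics/a_wrist.png

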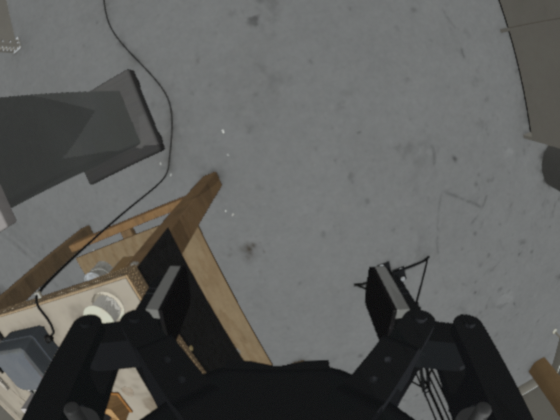

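The top view shows the key standing in the orange stand around (206,181), with its crossbar running from (190,176) to (222,186). The block's bore is at (335,182). I'll measure the bar's yaw from a crop.

```bash
cat > h.py <<'E'
import numpy as np,cv2
from scipy.spatial.transform import Rotation as Ro
from station import robot,cams,recognise,tip_of
def px2w(p,uv,z):
    K=p["camera_matrix"];T=p["extrinsics"]
    d=T[:3,:3]@np.linalg.inv(K)@np.array([uv[0],uv[1],1.]); o=T[:3,3]
    return o+d*(z-o[2])/d[2]
def w2px(p,X):
    K=p["camera_matrix"];T=p["extrinsics"]
    c=T[:3,:3].T@(np.array(X)-T[:3,3]); u=K@c; return u[:2]/u[2]
def state():
    s=robot.read_state(); R=Ro.from_rotvec(s["ee_rot"]).as_matrix()
    return s,np.array(s["eef_pos"]),R
def yawy(R): return np.arctan2(R[1,1],R[0,1])
def wr_px(p,X,pos,R):
    c=np.linalg.inv(p["mount"])@np.append(R.T@(np.array(X)-pos),1); c=c[:3]
    th=np.arctan2(np.hypot(c[0],c[1]),c[2]); K=p["camera_matrix"]; u=c[:2]/np.hypot(c[0],c[1])*th*K[0,0]
    return u+K[:2,2]
def wr_w(p,uv,z,pos,R):
    K=p["camera_matrix"]; d=(np.array(uv)-K[:2,2])/K[0,0]; r=np.hypot(*d)
    c=np.array([*(d/max(r,1e-9)*np.sin(r)),np.cos(r)]); M=p["mount"]
    o=pos+R@M[:3,3]; v=R@M[:3,:3]@c; return o+v*(z-o[2])/v[2]
def plan(target,yaw=None,step=.055,turn=.18,n=None):
    s,p,R=state(); y=yawy(R); t=np.array(target,float)
    dy=0 if yaw is None else (yaw-y+np.pi)%(2*np.pi)-np.pi
    k=n or int(max(np.ceil(np.linalg.norm(t-p)/step),np.ceil(abs(dy)/turn),1))
    print("cur",p.round(4),"yawy",round(np.degrees(y),2),"rows",k)
    for i in range(k):
        d=(t-p)/k; yy=y+dy*i/k; 
        X=np.array([np.sin(yy),-np.cos(yy),0]);Y=np.array([np.cos(yy),np.sin(yy),0])
        print([round(X@d/.12,3),round(Y@d/.12,3),round(-d[2]/.12,3),round(-dy/k/2,3)])
def show():
    s,p,R=state(); print("t",round(s["time_s"],2),"pos",p.round(4),"yawy",round(np.degrees(yawy(R)),2),"tilt",R[:,2].round(4),"F",np.round(s["force"],2),"M",np.round(s["ft_torque"],3),"w",round(s["width"],3),"j",np.round(s["joints"],3))
E
python3 - <<'E'
from h import *
p=cams.read_camera("top"); im=p["image"]
c=im[150:220,170:370]; cv2.imwrite("pics/b.png",cv2.resize(c[:,:,::-1],None,fx=4,fy=4,interpolation=cv2.INTER_CUBIC))
c=im[160:215,180:240]; cv2.imwrite("pics/b2.png",cv2.resize(c[:,:,::-1],None,fx=10,fy=10,interpolation=cv2.INTER_CUBIC))
E
```

```text
(no output)
```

View pics/b2.png

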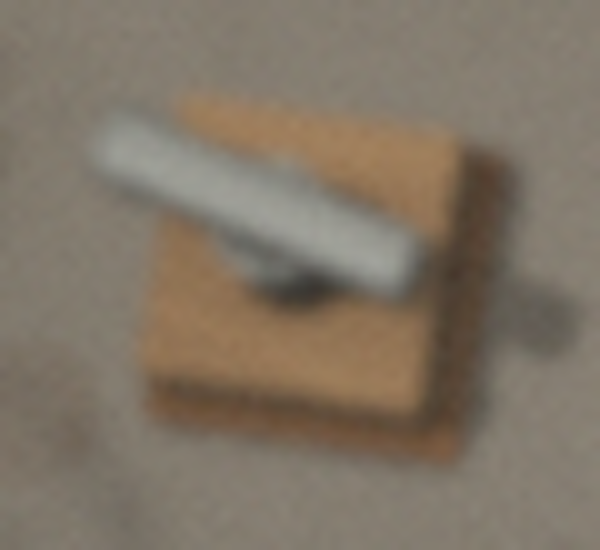

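View pics/b.png

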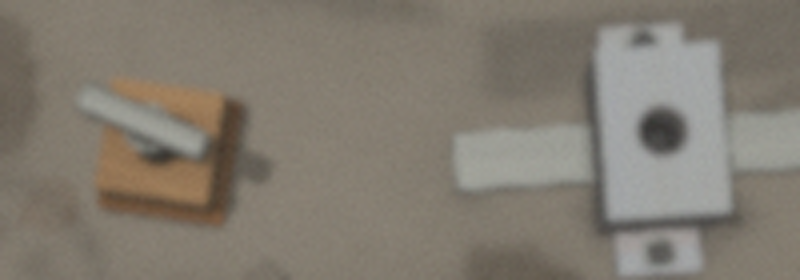

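```bash
python3 - <<'E'
from h import *
p=cams.read_camera("top")
a=px2w(p,[190.6,174],.106);b=px2w(p,[220.8,187.5],.106);print(a,b,(a+b)/2,np.degrees(np.arctan2(*(a-b)[[1,0]])))
# bar end fit by mask
g=p["image"][160:215,180:240].astype(int); m=((g.min(2)>120)&(g.max(2)-g.min(2)<22)).astype(np.uint8)
n,l,st,ce=cv2.connectedComponentsWithStats(m)
i=1+st[1:,4].argmax(); ys,xs=np.nonzero(l==i); r=cv2.minAreaRect(np.c_[xs,ys].astype(np.float32)); print(r,st[i])
print("bore",px2w(p,[335.2,182.4],.064))
q=px2w(p,np.array(r[0])+[180,160],.106);print(q)
show()
E
```

```text
[0.56602512 0.14341646 0.106     ] [0.5406507  0.08750116 0.106     ] [0.55333791 0.11545881 0.106     ] 65.59140446953394
((24.641178131103516, 19.164705276489258), (32.839324951171875, 6.596968650817871), 22.833650588989258) [  9  11  32  18 199]
bore [ 0.55671154 -0.12821529  0.064     ]
[0.5562844  0.11740347 0.106     ]
t 1.6 pos [0.2288 0.6084 0.3039] yawy 69.39 tilt [-0. -0. -1.] F [ 0.09  0.39 -0.25] M [-0.01   0.026 -0.06 ] w 1.001 j [ 1.164  0.48   1.596  0.     1.065 -0.047]
```

```bash
python3 - <<'E'
from h import *
plan([.556,.118,.27],np.radians(-23.5),n=14,step=.05)
E
```

```text
cur [0.2288 0.6084 0.3039] yawy 69.39 rows 14
[np.float64(0.285), np.float64(-0.205), np.float64(0.02), np.float64(0.058)]
[np.float64(0.307), np.float64(-0.17), np.float64(0.02), np.float64(0.058)]
[np.float64(0.324), np.float64(-0.134), np.float64(0.02), np.float64(0.058)]
[np.float64(0.338), np.float64(-0.095), np.float64(0.02), np.float64(0.058)]
[np.float64(0.346), np.float64(-0.056), np.float64(0.02), np.float64(0.058)]
[np.float64(0.351), np.float64(-0.015), np.float64(0.02), np.float64(0.058)]
[np.float64(0.35), np.float64(0.025), np.float64(0.02), np.float64(0.058)]
[np.float64(0.345), np.float64(0.066), np.float64(0.02), np.float64(0.058)]
[np.float64(0.335), np.float64(0.105), np.float64(0.02), np.float64(0.058)]
[np.float64(0.32), np.float64(0.143), np.float64(0.02), np.float64(0.058)]
[np.float64(0.302), np.float64(0.179), np.float64(0.02), np.float64(0.058)]
[np.float64(0.279), np.float64(0.213), np.float64(0.02), np.float64(0.058)]
[np.float64(0.253), np.float64(0.244), np.float64(0.02), np.float64(0.058)]
[np.float64(0.223), np.float64(0.271), np.float64(0.02), np.float64(0.058)]
```

Emit:
move_arm:
  deltas:
    - [[1, 0.285, -0.205, 0.02, 0.058], [1, 0.307, -0.17, 0.02, 0.058], [1, 0.324, -0.134, 0.02, 0.058], [1, 0.338, -0.095, 0.02, 0.058], [1, 0.346, -0.056, 0.02, 0.058], [1, 0.351, -0.015, 0.02, 0.058], [1, 0.35, 0.025, 0.02, 0.058], [1, 0.345, 0.066, 0.02, 0.058]]

```text
time_s: 2.6
eef_pos: [-0.0235, 0.765, 0.2855]
ee_rot: [-1.925, -2.483, -0.002]
force: [0.7, 0.3, 0.9]
width: 0.996
```

```bash
python3 - <<'E'
from h import *
plan([.556,.118,.27],np.radians(-23.5),n=8)
E
```

```text
cur [-0.0235  0.765   0.2855] yawy 14.43 rows 8
[np.float64(0.803), np.float64(0.417), np.float64(0.016), np.float64(0.041)]
[np.float64(0.766), np.float64(0.482), np.float64(0.016), np.float64(0.041)]
[np.float64(0.724), np.float64(0.543), np.float64(0.016), np.float64(0.041)]
[np.float64(0.676), np.float64(0.601), np.float64(0.016), np.float64(0.041)]
[np.float64(0.624), np.float64(0.655), np.float64(0.016), np.float64(0.041)]
[np.float64(0.568), np.float64(0.704), np.float64(0.016), np.float64(0.041)]
[np.float64(0.508), np.float64(0.749), np.float64(0.016), np.float64(0.041)]
[np.float64(0.444), np.float64(0.788), np.float64(0.016), np.float64(0.041)]
```

The plan had the tool x-axis sign reversed, so the arm moved the wrong way, but only through free air. I'll fix the helper.

```bash
sed -i 's/X=np.array(\[np.sin(yy),-np.cos(yy),0\])/X=np.array([-np.sin(yy),np.cos(yy),0])/; s/print(\[round(X@d\/.12,3),round(Y@d\/.12,3),round(-d\[2\]\/.12,3),round(-dy\/k\/2,3)\])/print([float(round(v,3)) for v in (X@d\/.12,Y@d\/.12,-d[2]\/.12,-dy\/k\/2)])/' h.py; python3 - <<'E'
from h import *
plan([.30,.51,.30],np.radians(0),n=8)
E
```

```text
cur [-0.0235  0.765   0.2855] yawy 14.43 rows 8
[-0.341, 0.26, -0.015, 0.016]
[-0.333, 0.271, -0.015, 0.016]
[-0.324, 0.281, -0.015, 0.016]
[-0.315, 0.291, -0.015, 0.016]
[-0.306, 0.301, -0.015, 0.016]
[-0.296, 0.31, -0.015, 0.016]
[-0.286, 0.32, -0.015, 0.016]
[-0.276, 0.328, -0.015, 0.016]
```

Emit:
move_arm:
  deltas:
    - [[1, -0.341, 0.26, -0.015, 0.016], [1, -0.333, 0.271, -0.015, 0.016], [1, -0.324, 0.281, -0.015, 0.016], [1, -0.315, 0.291, -0.015, 0.016], [1, -0.306, 0.301, -0.015, 0.016], [1, -0.296, 0.31, -0.015, 0.016], [1, -0.286, 0.32, -0.015, 0.016], [1, -0.276, 0.328, -0.015, 0.016]]

```text
time_s: 3.6
eef_pos: [0.3038, 0.5067, 0.2963]
ee_rot: [-2.229, -2.213, -0.003]
force: [0.6, 0.6, -0.1]
width: 1.001
```

```bash
python3 - <<'E'
from h import *
plan([.556,.118,.27],np.radians(-23.5),n=9)
E
```

```text
cur [0.3038 0.5067 0.2963] yawy -0.42 rows 9
[-0.358, 0.236, 0.024, 0.022]
[-0.347, 0.252, 0.024, 0.022]
[-0.336, 0.267, 0.024, 0.022]
[-0.323, 0.282, 0.024, 0.022]
[-0.31, 0.296, 0.024, 0.022]
[-0.297, 0.31, 0.024, 0.022]
[-0.283, 0.323, 0.024, 0.022]
[-0.268, 0.335, 0.024, 0.022]
[-0.253, 0.347, 0.024, 0.022]
```

Emit:
move_arm:
  deltas:
    - [[1, -0.358, 0.236, 0.024, 0.022], [1, -0.347, 0.252, 0.024, 0.022], [1, -0.336, 0.267, 0.024, 0.022], [1, -0.323, 0.282, 0.024, 0.022], [1, -0.31, 0.296, 0.024, 0.022], [1, -0.297, 0.31, 0.024, 0.022], [1, -0.283, 0.323, 0.024, 0.022], [1, -0.268, 0.335, 0.024, 0.022]]

```text
time_s: 4.6
eef_pos: [0.5351, 0.1498, 0.2737]
ee_rot: [-2.592, -1.773, -0.012]
force: [0.9, 1.2, 0.4]
width: 0.999
```

```bash
python3 - <<'E'
from h import *
p=cams.read_camera("wrist"); show(); s,pos,R=state()
cv2.imwrite("pics/c.png",p["image"][:,:,::-1])
for k in ["key_grip"]: print(k,[(np.round(d["location"],4),d["conf"]) for d in tip_of(k,p)[:2]])
print(wr_px(p,[.556,.118,.106],pos,R))
plan([.556,.118,.24],np.radians(-23.5),n=3)
E
```

```text
t 4.65 pos [0.5381 0.1454 0.2735] yawy -21.47 tilt [ 0.0071  0.0037 -1.    ] F [ 3.46 -6.25 -1.15] M [-0.15  -0.166 -0.049] w 0.995 j [0.208 0.383 1.849 0.003 0.902 0.581]
key_grip [(array([0.5578, 0.1169, 0.0953]), 0.63)]
[309.62431356 231.6838402 ]
cur [0.5367 0.1476 0.2735] yawy -21.45 rows 3
[-0.057, 0.08, 0.093, 0.006]
[-0.056, 0.081, 0.093, 0.006]
[-0.055, 0.081, 0.093, 0.006]
```

View pics/c.png

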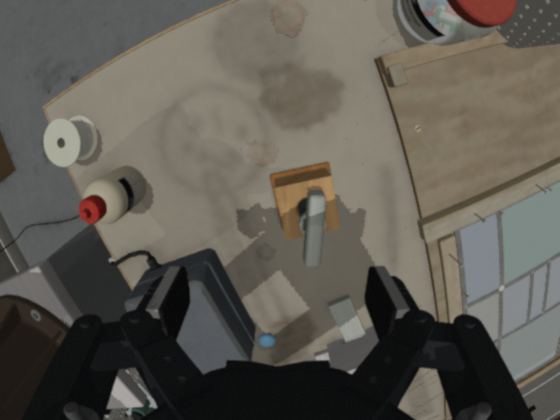

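The wrist view shows the crossbar from about (318,192) to (313,265), roughly aligned with the jaws. I'll move overhead, settle and re-measure.

Emit:
move_arm:
  deltas:
    - [[1, -0.057, 0.08, 0.093, 0.006], [1, -0.056, 0.081, 0.093, 0.006], [1, -0.055, 0.081, 0.093, 0.006], [1, 0, 0, 0, 0], [1, 0, 0, 0, 0], [1, 0, 0, 0, 0], [1, 0, 0, 0, 0], [1, 0, 0, 0, 0]]

```text
time_s: 5.7
eef_pos: [0.5564, 0.1182, 0.2376]
ee_rot: [-2.626, -1.722, -0.011]
force: [-0.1, 0.2, -0.9]
width: 0.999
```

```bash
python3 - <<'E'
from h import *
show(); s,pos,R=state()
p=cams.read_camera("wrist"); 
cv2.imwrite("pics/d.png",p["image"][:,:,::-1])
c=p["image"][150:350,220:380]; cv2.imwrite("pics/d2.png",cv2.resize(c[:,:,::-1],None,fx=3,fy=3,interpolation=cv2.INTER_CUBIC))
for k in ["key_grip","bore_mouth"]: print(k,[(np.round(d["location"],4),d["conf"]) for d in tip_of(k,p)[:2]])
show()
E
```

```text
t 5.7 pos [0.5564 0.1182 0.2376] yawy -23.49 tilt [ 0.0055  0.0047 -1.    ] F [-0.11  0.18 -0.86] M [-0.032  0.008  0.035] w 0.999 j [0.154 0.443 1.856 0.005 0.837 0.561]
key_grip [(array([0.5607, 0.12  , 0.0981]), 0.64)]
bore_mouth []
t 5.85 pos [0.5564 0.1181 0.2375] yawy -23.5 tilt [ 0.0054  0.0047 -1.    ] F [-0.12  0.2  -0.06] M [ 0.023 -0.008  0.005] w 1.001 j [0.154 0.443 1.856 0.005 0.837 0.56 ]
```

View pics/d2.png

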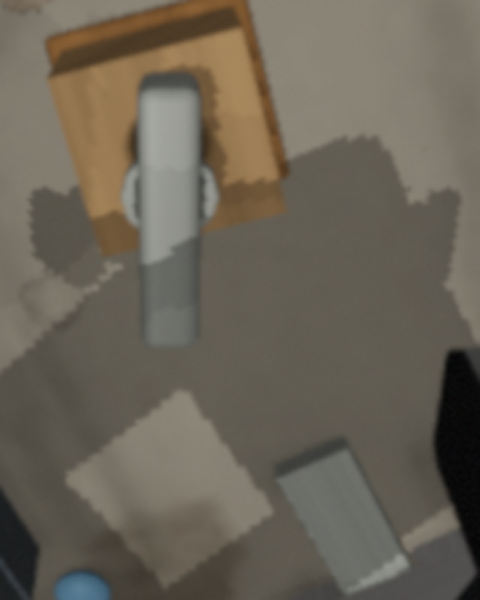

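```bash
python3 - <<'E'
from h import *
p=cams.read_camera("wrist");s,pos,R=state()
a=wr_w(p,[276.8,178.7],.106,pos,R);b=wr_w(p,[277.3,265],.106,pos,R);m=(a+b)/2;v=b-a
print(a,b,m,np.linalg.norm(v),np.degrees(np.arctan2(v[1],v[0])))
yaw=np.arctan2(v[1],v[0])
print("tool rel", R.T@(m-pos))
E
```

```text
[0.56972261 0.14864168 0.106     ] [0.54520863 0.09124859 0.106     ] [0.55746562 0.11994513 0.106     ] 0.06240914683476904 -113.12850733540837
tool rel [ 0.00129253 -0.00016056  0.13149614]
```

```bash
python3 - <<'E'
from h import *
plan([.5575,.1195,.150],np.radians(-23.1),n=4)
E
```

```text
cur [0.5564 0.1181 0.2375] yawy -23.5 rows 4
[0.004, 0.001, 0.182, -0.001]
[0.004, 0.001, 0.182, -0.001]
[0.004, 0.001, 0.182, -0.001]
[0.004, 0.001, 0.182, -0.001]
```

Emit:
move_arm:
  deltas:
    - [[1, 0.004, 0.001, 0.182, -0.001], [1, 0.004, 0.001, 0.182, -0.001], [1, 0.004, 0.001, 0.182, -0.001], [1, 0.004, 0.001, 0.12, -0.001], [1, 0, 0, 0.05, 0], [1, 0, 0, 0, 0], [0.5, 0, 0, 0, 0], [0.4, 0, 0, 0, 0]]
  newtons: 40

```text
time_s: 6.9
eef_pos: [0.5597, 0.1202, 0.1512]
ee_rot: [2.62, 1.733, 0.017]
force: [-0.7, -0.3, -0.2]
width: 0.607
```

```bash
python3 - <<'E'
from h import *
show(); plan([.5575,.1195,.150],np.radians(-23.1),n=2)
E
```

```text
t 6.9 pos [0.5597 0.1202 0.1512] yawy -23.04 tilt [ 0.0093  0.0053 -0.9999] F [-0.71 -0.26 -0.18] M [-0.003  0.     0.02 ] w 0.607 j [0.157 0.567 1.912 0.006 0.653 0.554]
cur [0.5597 0.1202 0.1512] yawy -23.04 rows 2
[-0.007, -0.007, 0.005, 0.0]
[-0.007, -0.007, 0.005, 0.0]
```

Emit:
move_arm:
  deltas:
    - [[0.4, -0.007, -0.007, 0.005, 0], [0.4, -0.007, -0.007, 0.005, 0], [0.4, 0, 0, 0, 0], [0, 0, 0, 0, 0], [0, 0, 0, 0, 0], [0, 0, 0, 0, 0], [0, 0, 0, 0, 0], [0, 0, 0, 0, 0]]
  newtons: 40

```text
time_s: 7.9
eef_pos: [0.5577, 0.1194, 0.1508]
ee_rot: [2.619, 1.732, 0.019]
force: [0.0, -0.1, 2.3]
width: 0.177
```

```bash
python3 - <<'E'
from h import *
show(); 
E
```

```text
t 7.9 pos [0.5577 0.1194 0.1508] yawy -23.04 tilt [ 0.0106  0.0055 -0.9999] F [ 0.04 -0.05  2.31] M [-0.008  0.062 -0.013] w 0.177 j [0.156 0.565 1.918 0.006 0.647 0.553]
```

```bash
python3 - <<'E'
from h import *
plan([.5577,.1194,.245],np.radians(-23.1),n=7)
E
```

```text
cur [0.5577 0.1194 0.1508] yawy -23.04 rows 7
[0.0, -0.0, -0.112, 0.0]
[0.0, -0.0, -0.112, 0.0]
[0.0, -0.0, -0.112, 0.0]
[0.0, -0.0, -0.112, 0.0]
[0.0, -0.0, -0.112, 0.0]
[0.0, -0.0, -0.112, 0.0]
[0.0, -0.0, -0.112, 0.0]
```

Emit:
move_arm:
  deltas:
    - [[0, 0.001, 0.001, -0.06, 0], [0, 0.001, 0.001, -0.112, 0], [0, 0.001, 0.001, -0.112, 0], [0, 0.001, 0.001, -0.112, 0], [0, 0.001, 0.001, -0.112, 0], [0, 0.001, 0.001, -0.112, 0], [0, 0.001, 0.001, -0.112, 0], [0, 0, 0, 0, 0]]

```text
time_s: 8.9
eef_pos: [0.5582, 0.1194, 0.2461]
ee_rot: [2.619, 1.732, 0.021]
force: [0.1, -0.6, -1.0]
width: 0.183
```

```bash
python3 - <<'E'
from h import *
show(); s,pos,R=state()
p=cams.read_camera("wrist"); cv2.imwrite("pics/e.png",p["image"][:,:,::-1])
for k in ["key_grip","key_tip"]: print(k,[(np.round(d["location"],4),d["conf"]) for d in tip_of(k,p)[:2]])
p=cams.read_camera("scene"); 
for k in ["key_grip","key_tip","bore_mouth"]: print(k,[(np.round(d["location"],4),d["conf"]) for d in tip_of(k,p)[:2]])
c=p["image"][80:300,200:400]; cv2.imwrite("pics/e2.png",cv2.resize(c[:,:,::-1],None,fx=2.7,fy=2.7,interpolation=cv2.INTER_CUBIC))
show()
E
```

```text
t 8.9 pos [0.5582 0.1194 0.2461] yawy -23.04 tilt [ 0.0125  0.0058 -0.9999] F [ 0.06 -0.56 -0.98] M [ 0.001  0.03  -0.015] w 0.183 j [0.156 0.432 1.849 0.005 0.848 0.554]
key_grip [(array([0.5594, 0.1192, 0.1908]), 0.84)]
key_tip [(array([0.5578, 0.1181, 0.1027]), 0.91)]
key_grip [(array([0.5598, 0.1194, 0.1891]), 0.57)]
key_tip [(array([0.5554, 0.1176, 0.1044]), 0.81)]
bore_mouth [(array([ 0.5611, -0.1256,  0.0632]), 0.82)]
t 9.25 pos [0.5575 0.1192 0.2444] yawy -23.04 tilt [ 0.0097  0.0054 -0.9999] F [-0.21  0.74 -1.21] M [-0.034  0.053  0.046] w 0.178 j [0.156 0.434 1.85  0.005 0.847 0.554]
```

View pics/e.png

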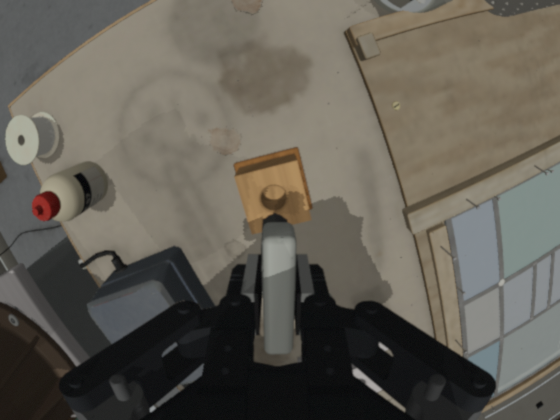

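View pics/e2.png

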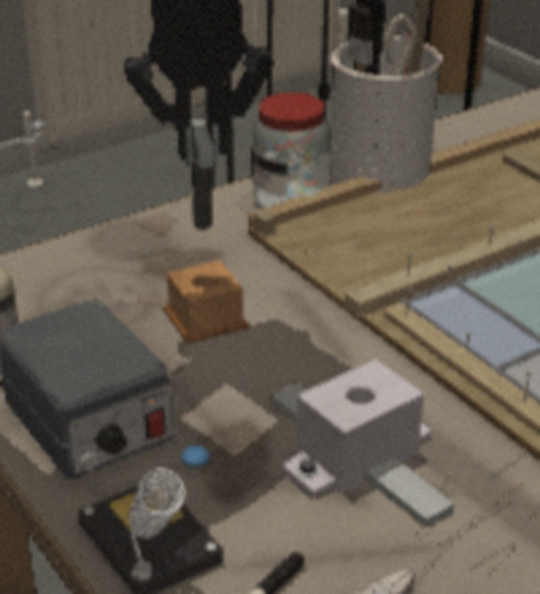

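The key is held upright at 36 mm above the stand. The stand hole shows at (273,195) in the wrist view. I'm moving over the block.

```bash
python3 - <<'E'
from h import *
plan([.5575,-.1265,.245],np.radians(-23.04),n=6)
E
```

```text
cur [0.5575 0.1192 0.2444] yawy -23.04 rows 6
[-0.314, 0.134, -0.001, -0.0]
[-0.314, 0.134, -0.001, -0.0]
[-0.314, 0.134, -0.001, -0.0]
[-0.314, 0.134, -0.001, -0.0]
[-0.314, 0.134, -0.001, -0.0]
[-0.314, 0.134, -0.001, -0.0]
```

Emit:
move_arm:
  deltas:
    - [[0, -0.2, 0.085, -0.001, 0], [0, -0.314, 0.134, -0.001, 0], [0, -0.314, 0.134, -0.001, 0], [0, -0.314, 0.134, -0.001, 0], [0, -0.314, 0.134, -0.001, 0], [0, -0.3, 0.13, -0.001, 0], [0, -0.1, 0.044, -0.001, 0], [0, 0, 0, 0, 0]]

```text
time_s: 10.25
eef_pos: [0.5578, -0.1295, 0.2412]
ee_rot: [-2.618, -1.734, -0.014]
force: [1.0, 0.6, -1.8]
width: 0.18
```

```bash
python3 - <<'E'
from h import *
show(); s,pos,R=state()
p=cams.read_camera("wrist"); cv2.imwrite("pics/f.png",p["image"][:,:,::-1]); show()
s2,pos2,R2=state()
cv2.imwrite("pics/f2.png",cv2.resize(p["image"][150:300,180:380][:,:,::-1],None,fx=4,fy=4,interpolation=cv2.INTER_CUBIC))
for k in ["key_grip","key_tip","bore_mouth"]: print(k,[(np.round(d["location"],4),d["conf"]) for d in tip_of(k,p)[:2]])
show()
E
```

```text
t 10.25 pos [ 0.5578 -0.1295  0.2412] yawy -22.96 tilt [ 0.0066  0.0061 -1.    ] F [ 1.05  0.57 -1.79] M [ 0.003 -0.002 -0.012] w 0.18 j [-0.285  0.443  1.843  0.01   0.85   0.109]
t 10.3 pos [ 0.5578 -0.1289  0.2412] yawy -22.92 tilt [ 0.0064  0.0061 -1.    ] F [-0.19 -0.47 -1.89] M [ 0.061  0.013 -0.005] w 0.184 j [-0.284  0.443  1.844  0.01   0.85   0.109]
key_grip [(array([ 0.5596, -0.1318,  0.183 ]), 0.6)]
key_tip [(array([ 0.5564, -0.1297,  0.1002]), 0.93)]
bore_mouth [(array([ 0.5571, -0.1289,  0.0631]), 0.96)]
t 10.45 pos [ 0.5579 -0.1279  0.2414] yawy -22.82 tilt [ 0.0067  0.0061 -1.    ] F [ 0.21  0.33 -0.7 ] M [ 0.004  0.024 -0.014] w 0.177 j [-0.282  0.443  1.844  0.01   0.85   0.109]
```

View pics/f2.png

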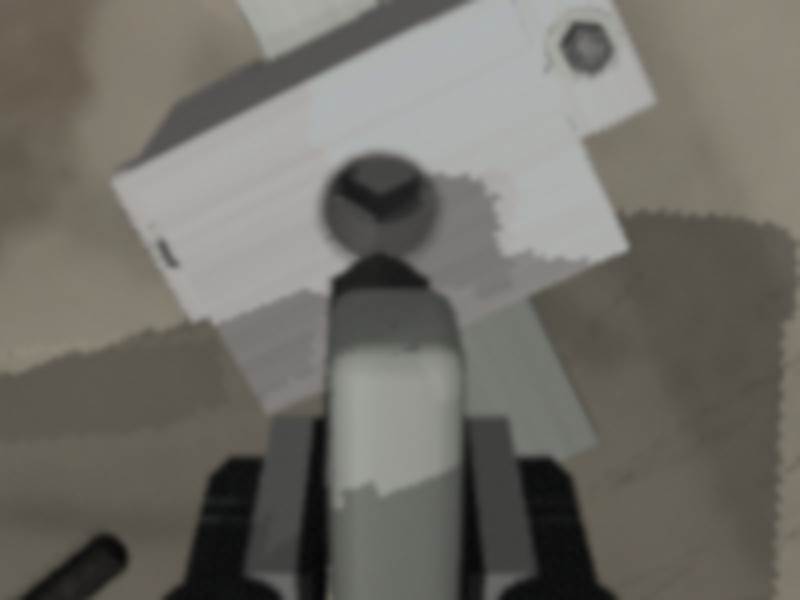

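The wrist view shows the bore mouth at about (380,205) in the crop, with a dark V of the hexagon socket inside it. I'll overlay a model to get the socket angle and the bore position.

```bash
python3 - <<'E'
from h import *
show(); s,pos,R=state()
p=cams.read_camera("wrist"); show(); im=p["image"]
import pickle; pickle.dump((p,pos,R),open("f.pkl","wb"))
cv2.imwrite("pics/g.png",cv2.resize(im[160:230,240:310][:,:,::-1],None,fx=8,fy=8,interpolation=cv2.INTER_CUBIC))
E
```

```text
t 10.45 pos [ 0.5579 -0.1279  0.2414] yawy -22.82 tilt [ 0.0067  0.0061 -1.    ] F [ 0.21  0.33 -0.7 ] M [ 0.004  0.024 -0.014] w 0.177 j [-0.282  0.443  1.844  0.01   0.85   0.109]
t 10.5 pos [ 0.558  -0.1279  0.2415] yawy -22.81 tilt [ 0.0068  0.006  -1.    ] F [-0.49 -0.23 -1.78] M [ 0.031 -0.015  0.003] w 0.172 j [-0.282  0.443  1.844  0.01   0.85   0.109]
```

View pics/g.png

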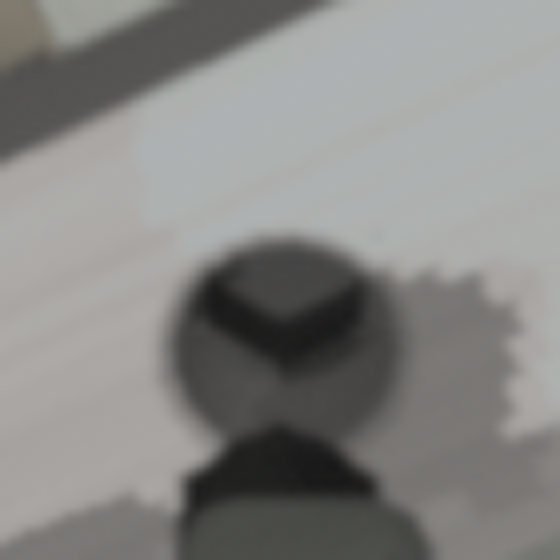

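```bash
python3 - <<'E'
from h import *
import pickle; p,pos,R=pickle.load(open("f.pkl","rb")); im=p["image"]
def pj(X): return (wr_px(p,X,pos,R)-[240,160]+.5)*8-.5
# bore centre from left/right/top edges
from scipy.optimize import least_squares
t=np.linspace(0,2*np.pi,180)
def ell(c): return np.array([pj([c[0]+.0115*np.cos(a),c[1]+.0115*np.sin(a),.064]) for a in t])
def f(c):
    e=ell(c); return [e[:,0].min()-173,e[:,0].max()-402,e[:,1].min()-238]
r=least_squares(f,[.558,-.126],diff_step=1e-3);c=r.x;print("bore",c,r.fun)
X=R[:,0];Y=R[:,1]
b=cv2.resize(im[160:230,240:310][:,:,::-1],None,fx=8,fy=8,interpolation=cv2.INTER_CUBIC)
out=[]
for ang in (0,4,-4):
    v=b.copy(); cv2.polylines(v,[ell(c).astype(int)],True,(0,255,0),1)
    for z,col in((.038,(0,0,255)),(.020,(255,0,0))):
        P=[pj([*(c+.01016*(np.cos(a)*X[:2]+np.sin(a)*Y[:2])),z]) for a in np.radians(ang+60*np.arange(6))]
        cv2.polylines(v,[np.array(P).astype(int)],True,col,1)
    out.append(cv2.resize(v[200:460,120:440],None,fx=.8,fy=.8))
cv2.imwrite("pics/g2.png",np.hstack(out))
for z,n in ((.1015,"tip")):pass
E
```

```text
bore [ 0.55803178 -0.12568606] [-0.15351074  0.15346675  0.00431699]Traceback (most recent call last):
  File "<stdin>", line 21, in <module>
TypeError: cannot unpack non-iterable float object
```

View pics/g2.png

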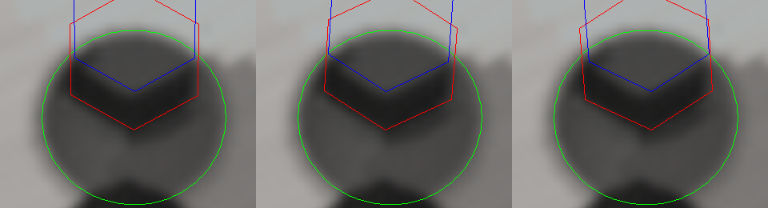

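```bash
python3 - <<'E'
from h import *
import pickle; p,pos,R=pickle.load(open("f.pkl","rb")); im=p["image"]
def pj(X): return (wr_px(p,X,pos,R)-[240,160]+.5)*8-.5
b=cv2.resize(im[160:230,240:310][:,:,::-1],None,fx=8,fy=8,interpolation=cv2.INTER_CUBIC)
t=np.linspace(0,2*np.pi,60); out=[]
for off in ((0,0),(.001,0),(.002,0)):
    v=b.copy()
    for z,r,col in ((.140,.0055,(0,0,255)),(.137,.0085,(0,255,0)),(.1355,.0085,(255,0,0))):
        P=np.array([pj(pos+R@np.array([off[0]+r*np.cos(a),off[1]+r*np.sin(a),z])) for a in t]); cv2.polylines(v,[P.astype(int)],True,col,1)
    P=np.array([pj(pos+R@np.array([off[0]+.0098*np.cos(a),off[1]+.0098*np.sin(a),.1355])) for a in np.radians(60*np.arange(6))]); cv2.polylines(v,[P.astype(int)],True,(0,255,255),1)
    # bar top at z tool .044
    P=np.array([pj(pos+R@np.array([off[0]+x,off[1]+y,.044])) for x,y in((.032,.007),(.032,-.007),(-.032,-.007),(-.032,.007))]); cv2.polylines(v,[P.astype(int)],True,(255,0,255),1)
    out.append(v[360:560,130:450])
cv2.imwrite("pics/h.png",cv2.resize(np.hstack(out),None,fx=.8,fy=.8))
bore=np.array([.558,-.1257,.064])
print("tip world",pos+R@[0,0,.14])
E
```

```text
tip world [ 0.5588742  -0.12709189  0.10143636]
```

View pics/h.png

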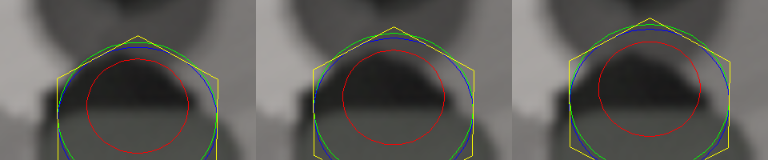

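```bash
python3 - <<'E'
from h import *
plan([.5587,-.1257,.213],None,n=3)
E
```

```text
cur [ 0.558  -0.1279  0.2415] yawy -22.81 rows 3
[0.007, -0.001, 0.079, 0.0]
[0.007, -0.001, 0.079, 0.0]
[0.007, -0.001, 0.079, 0.0]
```

Emit:
move_arm:
  deltas:
    - [[0, 0.007, -0.001, 0.079, 0], [0, 0.007, -0.001, 0.079, 0], [0, 0.007, -0.001, 0.079, 0], [0, 0, 0, 0, 0], [0, 0, 0, 0, 0], [0, 0, 0, 0, 0], [0, 0, 0, 0, 0], [0, 0, 0, 0, 0]]

```text
time_s: 11.5
eef_pos: [0.559, -0.1237, 0.211]
ee_rot: [-2.614, -1.74, -0.014]
force: [-0.8, 0.7, -0.7]
width: 0.181
```

```bash
cat > ov.py <<'E'
from h import *
import sys,pickle
show(); s,pos,R=state()
p=cams.read_camera("wrist"); im=p["image"]
pickle.dump((p,pos,R),open("g.pkl","wb"))
u0=np.array([235,165]);
def pj(X): return (wr_px(p,X,pos,R)-u0+.5)*8-.5
b=cv2.resize(im[165:240,235:325][:,:,::-1],None,fx=8,fy=8,interpolation=cv2.INTER_CUBIC)
t=np.linspace(0,2*np.pi,60); v=b.copy(); off=np.array([float(a) for a in sys.argv[2:4]]); c=np.array([.558,-.1257])
P=np.array([pj([c[0]+.0115*np.cos(a),c[1]+.0115*np.sin(a),.064]) for a in t]); cv2.polylines(v,[P.astype(int)],True,(0,255,0),1)
for z,r,col in ((.140,.0055,(0,0,255)),(.137,.0085,(0,255,0))):
    P=np.array([pj(pos+R@np.array([off[0]+r*np.cos(a),off[1]+r*np.sin(a),z])) for a in t]); cv2.polylines(v,[P.astype(int)],True,col,1)
cv2.imwrite(sys.argv[1],np.hstack([b[:,:400],v[:,:400]]))
print("tip",pos+R@[*off,.14])
E
python3 ov.py pics/i.png -.0014 -.0013
```

```text
t 11.5 pos [ 0.559  -0.1237  0.211 ] yawy -22.7 tilt [ 0.0066  0.0062 -1.    ] F [-0.79  0.69 -0.67] M [-0.023 -0.017  0.003] w 0.181 j [-0.275  0.483  1.869  0.011  0.785  0.114]
tip [ 0.5581622  -0.12358757  0.07097647]
```

View pics/i.png

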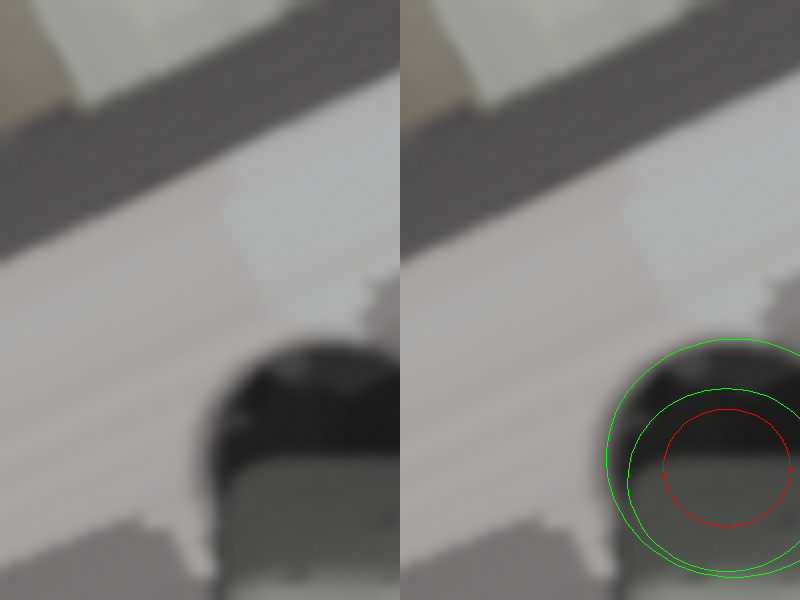

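Emit:
move_arm:
  deltas:
    - [[0, -0.015, 0.006, 0, 0], [0, 0, 0, 0, 0], [0, 0, 0, 0, 0], [0, 0, 0, 0, 0], [0, 0, 0, 0, 0], [0, 0, 0, 0, 0], [0, 0, 0, 0, 0], [0, 0, 0, 0, 0]]

```text
time_s: 12.55
eef_pos: [0.559, -0.1258, 0.2111]
ee_rot: [-2.614, -1.74, -0.014]
force: [1.4, -0.1, -0.8]
width: 0.183
```

```bash
python3 ov.py pics/j.png -.0014 -.0013
```

```text
t 12.55 pos [ 0.559  -0.1258  0.2111] yawy -22.7 tilt [ 0.0068  0.0061 -1.    ] F [ 1.45 -0.09 -0.82] M [-0.036 -0.045 -0.019] w 0.183 j [-0.278  0.483  1.868  0.011  0.786  0.11 ]
tip [ 0.55820374 -0.12569902  0.07108143]
```

View pics/j.png

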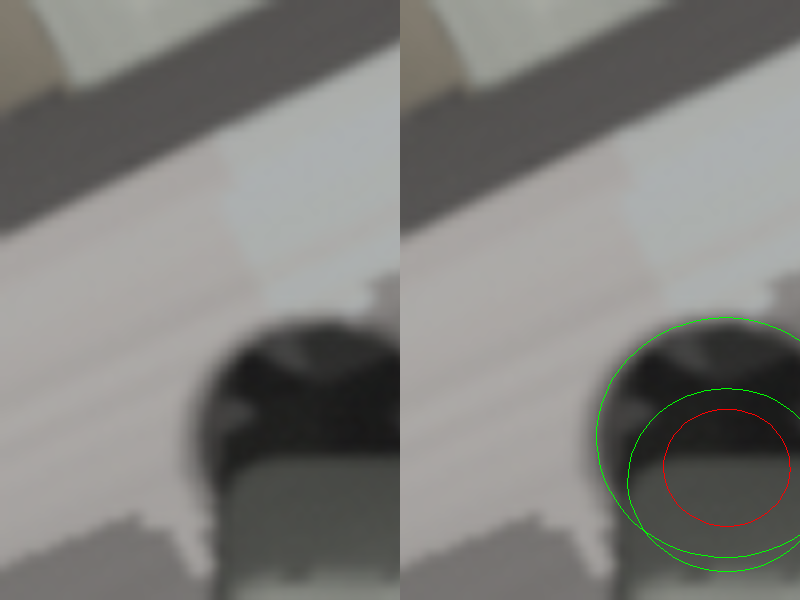

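Emit:
move_arm:
  deltas:
    - [[0, -0.001, -0.0, 0.05, 0], [0, 0, 0, 0.05, 0], [0, 0, 0, 0.05, 0], [0, 0, 0, 0.05, 0], [0, 0, 0, 0, 0], [0, 0, 0, 0, 0], [0, 0, 0, 0, 0], [0, 0, 0, 0, 0]]

```text
time_s: 13.6
eef_pos: [0.559, -0.1257, 0.1851]
ee_rot: [-2.614, -1.74, -0.014]
force: [-0.9, 0.5, -0.9]
width: 0.182
```

```bash
python3 ov.py pics/k.png -.0014 -.0013
```

```text
t 13.6 pos [ 0.559  -0.1257  0.1851] yawy -22.7 tilt [ 0.0064  0.0062 -1.    ] F [-0.91  0.48 -0.89] M [0.012 0.004 0.01 ] w 0.182 j [-0.278  0.519  1.886  0.012  0.731  0.109]
tip [ 0.55819127 -0.12563971  0.04512983]
```

View pics/k.png

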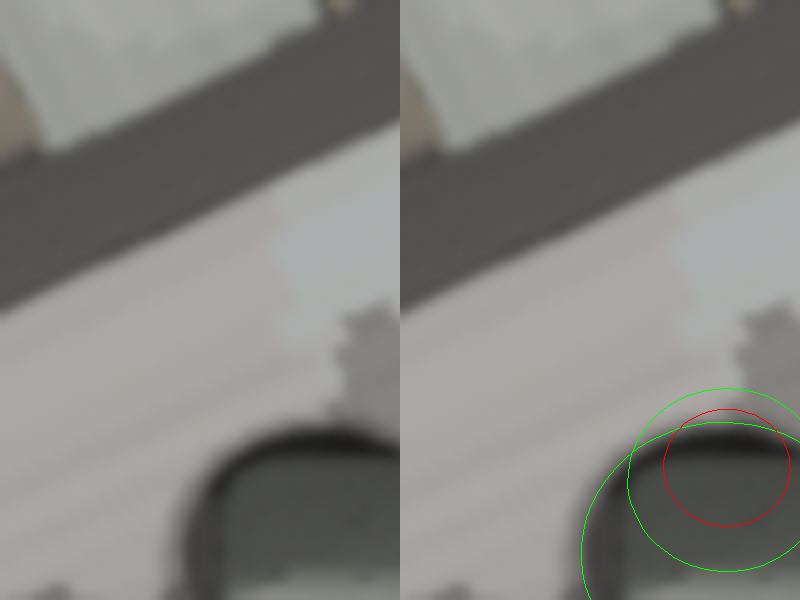

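Emit:
move_arm:
  deltas:
    - [[0, 0, 0, 0.015, 0], [0, 0, 0, 0.015, 0], [0, 0, 0, 0.015, 0], [0, 0, 0, 0.012, 0], [0, 0, 0, 0.01, 0], [0, 0, 0, 0.01, 0], [0, 0, 0, 0.01, 0], [0, 0, 0, 0.01, 0]]

```text
time_s: 14.65
eef_pos: [0.5592, -0.1257, 0.1728]
ee_rot: [-2.614, -1.74, -0.014]
force: [0.1, 0.8, -1.4]
width: 0.18
```

```bash
python3 -c "
from h import *
show()"
```

```text
t 14.65 pos [ 0.5592 -0.1257  0.1728] yawy -22.7 tilt [ 0.0068  0.0061 -1.    ] F [ 0.09  0.78 -1.36] M [-0.07  -0.015 -0.018] w 0.18 j [-0.278  0.537  1.894  0.012  0.705  0.109]
```

Emit:
move_arm:
  deltas:
    - [[0, 0, 0, 0.008, 0], [0, 0, 0, 0.008, 0], [0, 0, 0, 0.008, 0], [0, 0, 0, 0.008, 0], [0, 0, 0, 0.008, 0], [0, 0, 0, 0.008, 0], [0, 0, 0, 0.008, 0], [0, 0, 0, 0.008, 0]]

```text
time_s: 15.65
eef_pos: [0.5592, -0.1257, 0.1646]
ee_rot: [-2.614, -1.74, -0.014]
force: [-0.1, 0.0, -0.9]
width: 0.18
```

```bash
python3 -c "
from h import *
show()"
```

```text
t 15.65 pos [ 0.5592 -0.1257  0.1646] yawy -22.7 tilt [ 0.0067  0.0061 -1.    ] F [-0.06  0.03 -0.94] M [-0.004  0.136  0.061] w 0.18 j [-0.278  0.549  1.899  0.012  0.688  0.109]
```

Emit:
move_arm:
  deltas:
    - [[0, 0, 0, 0.008, 0], [0, 0, 0, 0.008, 0], [0, 0, 0, 0.006, 0], [0, 0, 0, 0.005, 0], [0, 0, 0, 0.005, 0], [0, 0, 0, 0.005, 0], [0, 0, 0, 0.005, 0], [0, 0, 0, 0.005, 0]]

```text
time_s: 16.65
eef_pos: [0.5599, -0.1258, 0.1606]
ee_rot: [2.615, 1.741, 0.016]
force: [-3.1, 0.0, 10.8]
width: 0.179
```

```bash
python3 -c "
from h import *
show()
p=cams.read_camera('wrist'); cv2.imwrite('pics/l.png',p['image'][:,:,::-1])
p=cams.read_camera('scene'); cv2.imwrite('pics/l2.png',cv2.resize(p['image'][150:290,270:400][:,:,::-1],None,fx=4,fy=4,interpolation=cv2.INTER_CUBIC))
show()"
```

```text
t 16.65 pos [ 0.5599 -0.1258  0.1606] yawy -22.7 tilt [ 0.0087  0.0056 -0.9999] F [-3.09  0.02 10.76] M [ 0.105  0.83  -0.022] w 0.179 j [-0.278  0.555  1.901  0.012  0.678  0.109]
t 16.75 pos [ 0.5599 -0.1258  0.1606] yawy -22.7 tilt [ 0.0087  0.0055 -0.9999] F [-3.16  0.83 11.24] M [ 0.068  0.82  -0.058] w 0.181 j [-0.278  0.555  1.901  0.012  0.678  0.109]
```

View pics/l2.png

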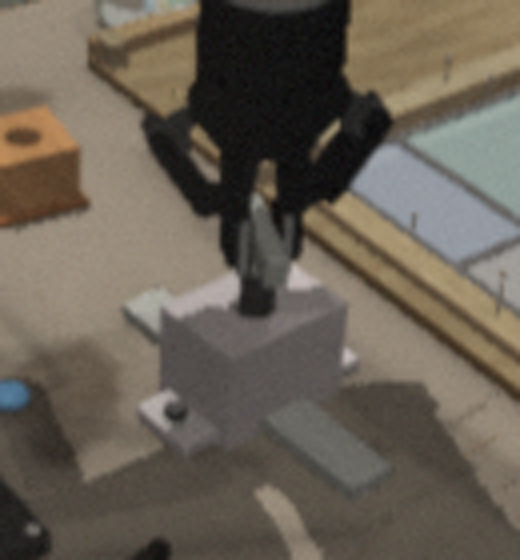

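Contact came at TCP z 0.1606, where I expected the seated key (0.1608), so it dropped straight home. I'll relieve the pressure, then turn clockwise gently.

Emit:
move_arm:
  deltas:
    - [[0, -0.002, -0.004, -0.003, 0], [0, 0, 0, 0, 0], [0, 0, 0, 0, 0.02], [0, 0, 0, 0, 0.02], [0, 0, 0, 0, 0.02], [0, 0, 0, 0, 0.02], [0, 0, 0, 0, 0], [0, 0, 0, 0, 0]]

```text
time_s: 17.75
eef_pos: [0.5594, -0.1259, 0.1609]
ee_rot: [-2.748, -1.522, -0.016]
force: [-0.8, -0.8, 0.7]
width: 0.181
```

```bash
python3 -c "
from h import *
show()"
```

```text
t 17.75 pos [ 0.5594 -0.1259  0.1609] yawy -32.06 tilt [ 0.0088  0.0054 -0.9999] F [-0.84 -0.83  0.68] M [-0.097  0.28   0.095] w 0.181 j [-0.278  0.554  1.902  0.012  0.678  0.272]
```

Emit:
move_arm:
  deltas:
    - [[0, 0, 0, 0, 0.02], [0, 0, 0, 0, 0.02], [0, 0, 0, 0, 0.02], [0, 0, 0, 0, 0.02], [0, 0, 0, 0, 0.02], [0, 0, 0, 0, 0.02], [0, 0, 0, 0, 0], [0, 0, 0, 0, 0]]

```text
time_s: 18.75
eef_pos: [0.5597, -0.1263, 0.1609]
ee_rot: [-2.91, -1.182, -0.016]
force: [-1.1, -1.5, 1.0]
width: 0.178
```

```bash
python3 -c "
from h import *
show()"
```

```text
t 18.75 pos [ 0.5597 -0.1263  0.1609] yawy -45.8 tilt [ 0.0094  0.0047 -0.9999] F [-1.11 -1.47  0.96] M [-0.186  0.271  0.045] w 0.178 j [-0.279  0.555  1.902  0.011  0.677  0.512]
```

Emit:
move_arm:
  deltas:
    - [[0, 0, 0, 0, 0.02], [0, 0, 0, 0, 0.02], [0, 0, 0, 0, 0.02], [0, 0, 0, 0, 0.02], [0, 0, 0, 0, 0.02], [0, 0, 0, 0, 0], [0, 0, 0, 0, 0], [0, 0, 0, 0, 0]]

```text
time_s: 19.75
eef_pos: [0.5599, -0.1267, 0.1609]
ee_rot: [-3.012, -0.889, -0.017]
force: [-0.7, -0.3, 1.1]
width: 0.184
```

```bash
python3 -c "
from h import *
show()"
```

```text
t 19.75 pos [ 0.5599 -0.1267  0.1609] yawy -57.1 tilt [ 0.0097  0.0041 -0.9999] F [-0.65 -0.32  1.08] M [-0.347  0.242  0.047] w 0.184 j [-0.279  0.555  1.902  0.011  0.677  0.71 ]
```

Emit:
move_arm:
  deltas:
    - [[0, 0, 0, 0, 0.012], [0, 0, 0, 0, 0.012], [0, 0, 0, 0, 0.012], [0, 0, 0, 0, 0.012], [0, 0, 0, 0, 0.012], [0, 0, 0, 0, 0.012], [0, 0, 0, 0, 0.012], [0, 0, 0, 0, 0.012]]

```text
time_s: 20.75
eef_pos: [0.56, -0.1269, 0.1609]
ee_rot: [-3.086, -0.577, -0.017]
force: [-0.3, -2.1, 0.5]
width: 0.177
```

```bash
python3 -c "
from h import *
show()"
```

```text
t 20.75 pos [ 0.56   -0.1269  0.1609] yawy -68.83 tilt [ 0.01    0.0037 -0.9999] F [-0.25 -2.11  0.45] M [-0.644  0.179  0.06 ] w 0.177 j [-0.279  0.555  1.902  0.01   0.677  0.914]
```

The side moment is building (Mx −0.64 N·m), because the grip's small tilt turns with the key. I'll release and regrasp to clear the stress. The key stays seated.

Emit:
move_arm:
  deltas:
    - [[0.4, 0, 0, 0, 0], [0.4, 0, 0, 0, 0], [0.4, 0, 0, 0, 0], [0.4, 0, 0, 0, 0], [0, 0, 0, 0, 0], [0, 0, 0, 0, 0], [0, 0, 0, 0, 0], [0, 0, 0, 0, 0]]
  newtons: 25

```text
time_s: 21.75
eef_pos: [0.5603, -0.1265, 0.161]
ee_rot: [-3.086, -0.576, -0.017]
force: [0.1, -0.2, 0.2]
width: 0.187
```

```bash
python3 -c "
from h import *
show()"
```

```text
t 21.75 pos [ 0.5603 -0.1265  0.161 ] yawy -68.85 tilt [ 0.0105  0.0043 -0.9999] F [ 0.08 -0.2   0.18] M [-0.069  0.062  0.038] w 0.187 j [-0.278  0.555  1.902  0.011  0.677  0.914]
```

Emit:
move_arm:
  deltas:
    - [[0, 0, 0, 0, 0.012], [0, 0, 0, 0, 0.012], [0, 0, 0, 0, 0.012], [0, 0, 0, 0, 0.012], [0, 0, 0, 0, 0.012], [0, 0, 0, 0, 0.012], [0, 0, 0, 0, 0], [0, 0, 0, 0, 0]]

```text
time_s: 22.75
eef_pos: [0.5603, -0.1267, 0.161]
ee_rot: [-3.121, -0.337, -0.017]
force: [0.3, -1.0, 0.5]
width: 0.188
```

```bash
python3 -c "
from h import *
show()"
```

```text
t 22.75 pos [ 0.5603 -0.1267  0.161 ] yawy -77.66 tilt [ 0.0106  0.0037 -0.9999] F [ 0.31 -0.97  0.55] M [-0.284  0.059  0.383] w 0.188 j [-0.279  0.555  1.901  0.01   0.676  1.069]
```

Mz jumped to 0.38 N·m, so the stop has been reached. I'm easing off at once.

Emit:
move_arm:
  deltas:
    - [[0, 0, 0, 0, -0.012], [0, 0, 0, 0, 0], [0, 0, 0, 0, 0], [0, 0, 0, 0, 0], [0, 0, 0, 0, 0], [0, 0, 0, 0, 0], [0, 0, 0, 0, 0], [0, 0, 0, 0, 0]]

```text
time_s: 23.75
eef_pos: [0.5603, -0.1267, 0.161]
ee_rot: [-3.116, -0.378, -0.017]
force: [-0.2, -1.0, 0.3]
width: 0.189
```

```bash
python3 -c "
from h import *
show()"
```

```text
t 23.75 pos [ 0.5603 -0.1267  0.161 ] yawy -76.18 tilt [ 0.0106  0.0039 -0.9999] F [-0.21 -0.96  0.34] M [-0.153  0.04   0.12 ] w 0.189 j [-0.279  0.555  1.901  0.011  0.676  1.043]
```

Emit:
move_arm:
  deltas:
    - [[0.5, 0, 0, 0, 0], [0.5, 0, 0, 0, 0], [0.5, 0, 0, 0, 0], [0.5, 0, 0, 0, 0], [0.5, 0, 0, -0.05, 0], [0.5, 0, 0, -0.1, 0], [0.5, 0, 0, -0.3, 0], [0.5, 0, 0, -0.4, 0]]

```text
time_s: 24.75
eef_pos: [0.5577, -0.1265, 0.2643]
ee_rot: [-3.114, -0.376, -0.009]
force: [1.8, -0.9, 0.4]
width: 0.499
```

```bash
python3 -c "
from h import *
show()
p=cams.read_camera('wrist'); cv2.imwrite('pics/m.png',p['image'][:,:,::-1])
p=cams.read_camera('scene'); cv2.imwrite('pics/m2.png',cv2.resize(p['image'][100:300,180:400][:,:,::-1],None,fx=3,fy=3,interpolation=cv2.INTER_CUBIC))
for k in ['key_grip','hex_key']: print(k,[(np.round(d['location'],4),d['conf']) for d in tip_of(k,p)[:2]])
p=cams.read_camera('top'); cv2.imwrite('pics/m3.png',cv2.resize(p['image'][120:320,130:430][:,:,::-1],None,fx=2.5,fy=2.5,interpolation=cv2.INTER_CUBIC))
for k in ['key_grip','key_tip','nugget','marker','flux_bottle']: print(k,[(np.round(d['location'],4),d['conf']) for d in tip_of(k,p)[:2]])
show()"
```

```text
t 24.75 pos [ 0.5577 -0.1265  0.2643] yawy -76.22 tilt [ 0.0049  0.0059 -1.    ] F [ 1.75 -0.86  0.44] M [-0.064 -0.042 -0.017] w 0.499 j [-0.28   0.414  1.823  0.009  0.901  1.045]
key_grip [(array([ 0.5586, -0.1266,  0.1056]), 0.94)]
hex_key [(array([ 0.3823, -0.2277, -0.0018]), 0.63)]
key_grip []
key_tip []
nugget []
marker []
flux_bottle [(array([ 0.3695,  0.2053, -0.0028]), 0.69)]
t 25.25 pos [ 0.5578 -0.1265  0.2623] yawy -76.22 tilt [ 0.0048  0.0059 -1.    ] F [ 0.76 -0.31  0.11] M [ 0.06  -0.049  0.055] w 0.499 j [-0.28   0.417  1.824  0.009  0.897  1.045]
```

View pics/m.png

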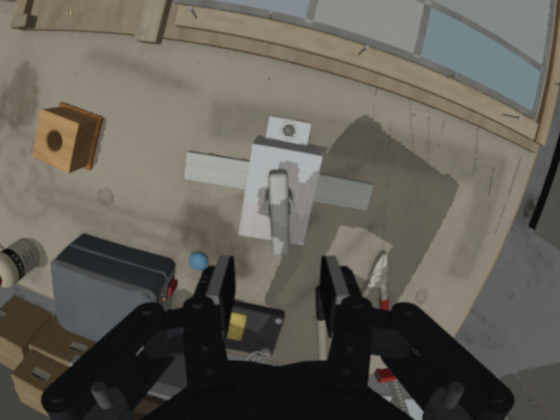

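View pics/m2.png

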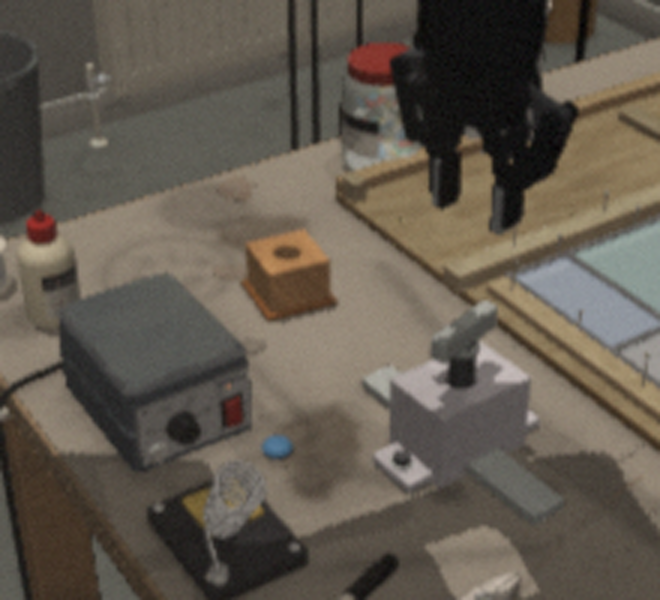

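The key stands upright in the block, seated: key_grip z is 0.1056 against 0.106 expected. The bottle, marker and nugget look undisturbed, and the gripper is clear.

```bash
python3 -c "
from station import ticket
print(ticket.finish_job())"
```

```text
the job is handed in; nothing more can be done
None
```

The key is standing upright, fully seated in the screw, and the screw was turned clockwise to its stop. One limit may have been passed: the turning torque peaked at the stop.

- **Finding the socket:** The wrist camera showed the socket was already lined up with the key to within a few degrees. It dropped straight home without a search turn. No resistance showed until contact at the expected seated height, where the force was about 12 N (limit 25 N).
- **Tightening:** I turned the tool about 55° clockwise. Running torque was about 0.05–0.1 N·m. I let go and regripped once, to clear a side moment of 0.64 N·m that had built up.
- **At the stop:** The torque jumped to 0.38 N·m and I eased off at once. At the stated 25 N per 0.1 N·m, that is about 95 N on the flats for a moment, over the 80 N guideline. The readings carry noise of about 0.06 N·m.
- **Stop not re-tested:** I take the torque jump as proof that the stop was reached. I did not regrip and test it a second time.
- **Last checks:** The key's grip point was at 0.1056 m (0.106 expected). The gripper was well clear above it. The nugget, marker and bottle looked undisturbed in the pictures. In the last top view, with the arm still over the bench, the detector located only the bottle (within about 2 mm); it missed the key, nugget and marker. In the scene picture it placed the whole key at the marker's spot, which I took as a false match.
- **Early mistake:** My first transfer move went the wrong way because of a sign error in my script. It moved only through free air and touched nothing.

The job took about 25 s of the 67 s allowed.

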